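Centre the bisque cat on its stand

ROBOT

A 7-joint arm with a two-finger parallel gripper is mounted at the origin on a cart in front of the work surface, level with it; the furniture and walls round the work are solid. World frame = base frame: x ahead of the robot, y to its left, z up, the work surface at z = 0. Lengths are in m, angles in rad, forces in N, time in s.
With the tool pointing down it reaches from about 0.35 to 0.9 m from the base axis. Payload 8.1 kg.
Tool frame: the origin (TCP) lies midway between the tips of the shut fingers; the grasp point (between the pads) lies 19 mm behind it; z points along the fingers, y is the line along which they close (so a half turn about z gives the same grasp; the last joint's range is limited). The gripper opens to 92 mm and grips with 3 to 60 N. Pads are 19 mm wide; open, the fingers measure 130 mm over their backs; the gripper's body (75 mm by 190 mm) begins 47 mm behind the grasp point.
Start: joints at [-1.26, 0.434, 0.025, 1.573, -0.012, 1.134, -0.075], TCP at [0.251, 0.572, 0.227] pointing down, gripper open.
Joint ranges: [-2.62, 2.62], [-0.44, 2.09], [-1.27, 1.32], [0.08, 2.57], [-1.32, 4.46], [0.12, 2], [-2.74, 2.74]. Speed limits (rad/s): [2.22, 2.22, 3.01, 3.01, 3.14, 3.14, 3.14].

INTERFACE

Orientations are given as a unit quaternion [w, x, y, z].
In Python, from plant import * gives the robot as it stands.
- The arm moves only by the tool jog_arm, never from a script. Its argument "rows" is a list of rows, each a list of 5 numbers: the gripper's target within -1 to 1 (fully open at 1, half-way at 0, shut at -1), then the shift along the tool's x, y, z in cm, then the turn about the tool's z in degrees. A call has 1 to 12 rows; each row is the pose to reach, as a shift and turn from the pose commanded when the call began, along the tool's axes at that moment; what a row does not reach only later rows make up. A row lasts 1/10 s, in which the tool goes at most 50 mm and 8.59 degrees, less where a joint would pass 70% of its speed; a pose out of reach is approached as far as the arm can. A call with a gripper value outside its range is refused whole. The fingers move at their own pace and stop on an object; "squeeze" is the grip in N (left out, the last holds). Time passes only in rows, so rows that repeat a pose let the fingers close. It gives the time, the measured TCP pose, the force, the opening and the grip force at its end, in the units of the state.
- get_obs(): the state, without advancing time (a new reading comes with each control period).
- get_image(name): name is "scene" or "top" or "wrist"; returns a dict with "frame" (480x640x3 uint8, blue, green, red), "fovy" (degrees; the focal length in pixels is half the picture's height over the tangent of half this angle, whatever the lens; pixels are square), "cx", "cy" (the principal point, pixels), "k1" (the pictures are not rectified: a ray, as slopes to the right and down, at radius r is drawn at 1 + k1 r^2 times it, then the intrinsics apply), "T" (4x4, takes a point from camera to world coordinates). Camera axes: x right, y down, z forward; pixel columns grow to the right and rows downward; lengths in m; the calibration is good to about 2 mm. A picture is of the moment at which its call begins. There is no depth.
- close_job(): hands the job in; it is judged then, once.
The state is a dict: "clock": time; "joints": joint angles; "qvel": joint speeds; "joint_torque": joint torques, N m; "position": TCP position; "tool_rot": TCP orientation; "force": force on the tool from outside, world axes, zero at the start; "torque": the same for the moment, N m; "gripper_width": finger opening in m; "grip_force": force on a finger pad.
Only numpy, scipy, OpenCV 4.12 (cv2) and the standard library are available. Lean on these libraries where they do the work, as an engineer would, in place of code of your own. Each camera call takes 0.05 s, during which the arm holds its last target. There are 200 camera calls.

TASK

The small white bisque cat stands too near the edge of its little round wooden stand. Nudge it gently with light taps of the fingertips, low down so that it does not topple, until it stands upright in the middle of the stand, as the rabbit does on the matching stand. Do not pinch, grip or lift the cat; leave the rabbit and everything else where they are, and take the hand away at the end.

Things in the scene. Friction and masses are not known exactly. Their poses are not given: they have to be found in the camera images.
- cat: white bisque sitting cat, 40 x 42 x 73 mm tall, 0.06 kg, loose; rocks some 0.03 rad on an uneven foot 34 mm across. From 5 to 30 mm up its sides lie 18 to 21 mm from its middle (widest 20 to 25 mm up), then it narrows to the ears. Slides (friction about 0.6) if pushed within 20 mm of its underside, topples if pushed in its upper half. Origin at the underside, in the middle of its plan; z up
- stand_cat: the cat's stand: a turned wooden disc on a foot, 80 mm in diameter, top flat and 30 mm above the table, with two fine dark rings (54 and 68 mm in diameter) scribed round its middle; fixed, it does not move; a rack and a two-tier tray of fixed bottles begin behind the stands at x = 0.585 (93 to 115 mm tall, the upper tier from x = 0.645 on, up to 260 mm); origin at the centre of its underside, z up
- rabbit: white bisque rabbit with long ears, 36 x 38 x 79 mm, standing loose in the middle of the other stand; leave it alone; origin at the centre of its underside, z up
- stand_rabbit: the rabbit's stand, the same shape and size as the cat's, fixed; origin at the centre of its underside, z up
- pot: water pot with a thick rim, 76 mm in diameter, 73 mm tall, loose bystander; origin at the centre of its underside, z up
- tile: square test tile, 58 x 58 x 8 mm, loose bystander; origin at the centre of its underside, z up
- jar: white bisque jar with a knob on its lid, 57 mm in diameter, 70 mm tall, loose bystander; origin at the centre of its underside, z up
- dish: small white bisque dish, 68 mm in diameter, 24 mm tall, loose bystander; origin at the centre of its underside, z up
- palette_a: round moulded palette, 164 mm in diameter, 10 mm tall, loose bystander at the right; origin at the centre of its underside, z up
- palette_b: a second round moulded palette of the same size, loose bystander at the left; origin at the centre of its underside, z up

How it is judged:
At the end, for the whole second after the job is handed in: The cat stands upright (within 0.06 rad) and at rest on the top of its stand, its middle within 5 mm of the stand's middle; the rabbit is within 5 mm, and the pot, tile, jar, dish and palettes are within 10 mm, of where they were (horizontal distance between cat and stand_cat below 0.005 m and angle between cat's own z axis and vertical below 0.06 rad and z of cat in the frame of stand_cat between 0.027 and 0.033 m and linear speed of cat below 0.01 m/s and not (distance of rabbit from where it was at the start of the episode above 0.005 m) and not (distance of pot from where it was at the start of the episode above 0.01 m) and not (distance of tile from where it was at the start of the episode above 0.01 m) and not (distance of jar from where it was at the start of the episode above 0.01 m) and not (distance of dish from where it was at the start of the episode above 0.01 m) and not (distance of palette_a from where it was at the start of the episode above 0.01 m) and not (distance of palette_b from where it was at the start of the episode above 0.01 m)); the robot touches nothing.
It fails at once if the cat is tipped by more than 0.35 rad (angle between cat's own z axis and vertical above 0.35 rad).
It fails at once if the cat is lifted more than 10 mm off its stand or falls off it (z of cat in the frame of stand_cat above 0.04 m or z of cat in the frame of stand_cat below 0.02 m).
It fails at once if the cat is pinched or struck: the fingers bear on it with more than 4 N (contact force between the fingers and cat above 4 N).
It fails at once if the rabbit is moved by more than 5 mm (distance of rabbit from where it was at the start of the episode above 0.005 m).
It fails at once if another thing on the table is moved by more than 10 mm (distance of any of pot, tile, jar, dish, palette_a, palette_b from where it was at the start of the episode above 0.01 m).
It also fails if it takes over 56 s, if anything falls off the work surface, if the arm or the gripper's body presses on something with over 40 N, if the wrist force passes 120 N, or if a joint passes its speed limit or range.

## Working session

There is one attempt and no reset: what is moved stays moved. The work goes in short steps, Python scripts to look and compute and a tool call to move; the robot and the scene stay as the last step left them, time stands still between calls to the robot, and variables do not carry over. Pictures are saved under pics/ and viewed, at most 13 in all, crops included, and the job is handed in when it is done.

Besides the shell and the picture viewer there is one more tool, called after "Call:" as name([rows], argument=value, ...), one row to a line, values as JSON. jog_arm: Moves the arm, as the interface text tells. Its arguments: {"type":"object","properties":{"rows":{"type":"array","items":{"type":"array","items":{"type":"number"}}},"squeeze":{"type":"number"}},"required":["rows"]}

```bash
mkdir -p pics
cat > h.py <<'E'
from plant import *
import numpy as np, cv2
def K(im):
    f=240/np.tan(np.radians(im["fovy"])/2)
    return f
def ray(im,u,v):
    f=K(im); d=np.array([(u-im["cx"])/f,(v-im["cy"])/f]); s=d.copy()
    for _ in range(20): s=d/(1+im["k1"]*(s@s))
    T=np.array(im["T"]); r=T[:3,:3]@np.array([s[0],s[1],1]); return T[:3,3],r
def onz(im,u,v,z):
    o,r=ray(im,u,v); return o+r*(z-o[2])/r[2]
def proj(im,p):
    T=np.array(im["T"]); c=T[:3,:3].T@(np.array(p)-T[:3,3]); s=c[:2]/c[2]
    return s*(1+im["k1"]*(s@s))*K(im)+[im["cx"],im["cy"]]
E
python3 - <<'E'
from h import *
for n in("scene","top"):
    im=get_image(n); cv2.imwrite(f"pics/{n}0.png",im["frame"]); print(n,im["fovy"],im["k1"],np.round(im["T"],3).tolist())
o=get_obs();print({k:np.round(o[k],3).tolist() for k in("clock","position","tool_rot","force","gripper_width")})
E
```

```text
scene 49.41570558129243 -0.0035731374791411587 [[-0.518, -0.387, 0.763, -0.373], [-0.855, 0.216, -0.471, 0.674], [0.017, -0.897, -0.443, 0.56], [0.0, 0.0, 0.0, 1.0]]
top 48.144953332876966 -0.08561911409636556 [[-0.005, -0.996, 0.089, 0.433], [-1.0, 0.004, -0.014, 0.174], [0.013, -0.089, -0.996, 1.13], [0.0, 0.0, 0.0, 1.0]]
{'clock': 0.1, 'position': [0.251, 0.572, 0.226], 'tool_rot': [-0.0, 0.205, 0.979, -0.001], 'force': [-0.428, 0.079, -0.113], 'gripper_width': 0.092}
```

View pics/scene0.png

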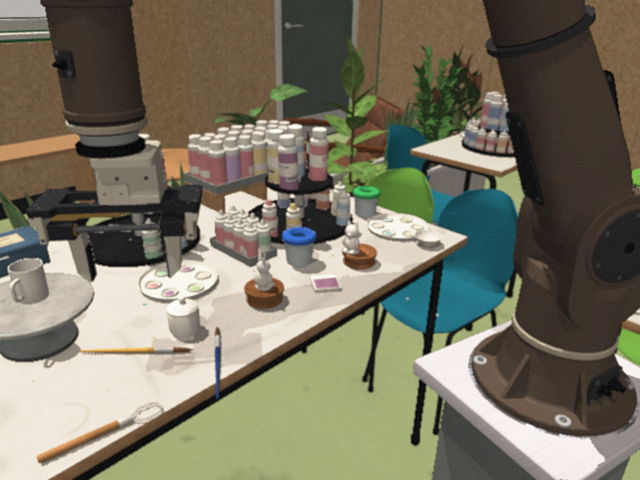

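View pics/top0.png

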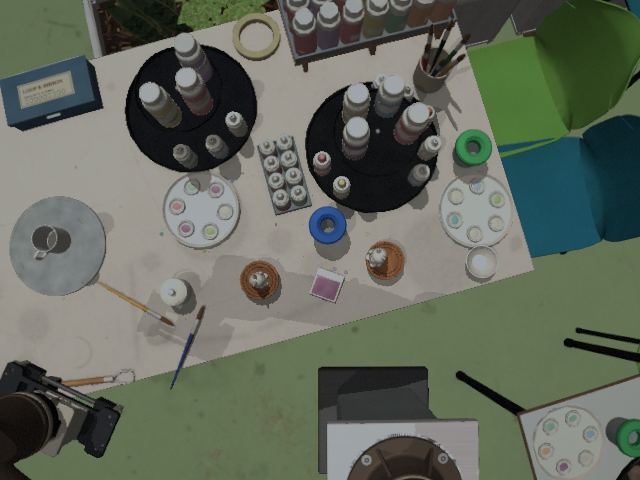

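The scene shows the two stands, at about (265,292) and (360,257). In the top view the cat's stand is at (385,260), with the cat up and left of centre at about (377,257). The rabbit sits centred at (260,281).

```bash
cat >> h.py <<'E'
def stand(im,c,R=26):
    # orange/brown mask, ellipse on hull of top
    f=im["frame"]; hsv=cv2.cvtColor(f,cv2.COLOR_BGR2HSV); m=cv2.inRange(hsv,(3,90,50),(20,255,255))
    w=np.zeros_like(m); cv2.circle(w,c,R,255,-1); m&=w
    p=cv2.findNonZero(m); h=cv2.convexHull(p); return m,cv2.fitEllipse(h)
E
python3 - <<'E'
from h import *
im=get_image("top")
for n,c in(("cat",(385,260)),("rab",(261,281))):
    m,e=stand(im,c); print(n,e,onz(im,*e[0],.03).round(4))
    f=im["frame"]; 
a=[cv2.resize(f[y-32:y+32,x-32:x+32],(400,400),interpolation=cv2.INTER_CUBIC) for x,y in((385,260),(261,281))]
cv2.imwrite("pics/c1.png",np.hstack(a))
s=get_image("scene");g=s["frame"]
cv2.imwrite("pics/c2.png",np.hstack([cv2.resize(g[y-40:y+40,x-40:x+40],(400,400),interpolation=cv2.INTER_CUBIC) for x,y in((360,247),(265,282))]))
E
```

```text
cat ((384.65167236328125, 260.1432189941406), (37.78468704223633, 38.225135803222656), 157.15460205078125) [0.4881 0.0372 0.03  ]
rab ((259.22808837890625, 279.7318420410156), (38.088375091552734, 38.54166793823242), 16.327754974365234) [0.4492 0.2943 0.03  ]
```

View pics/c1.png

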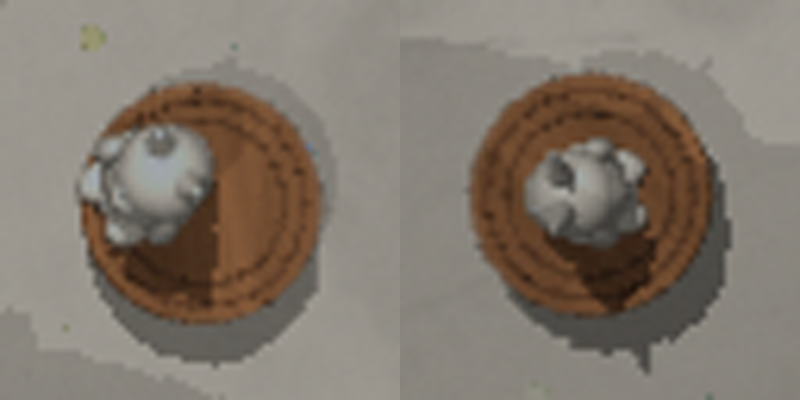

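View pics/c2.png

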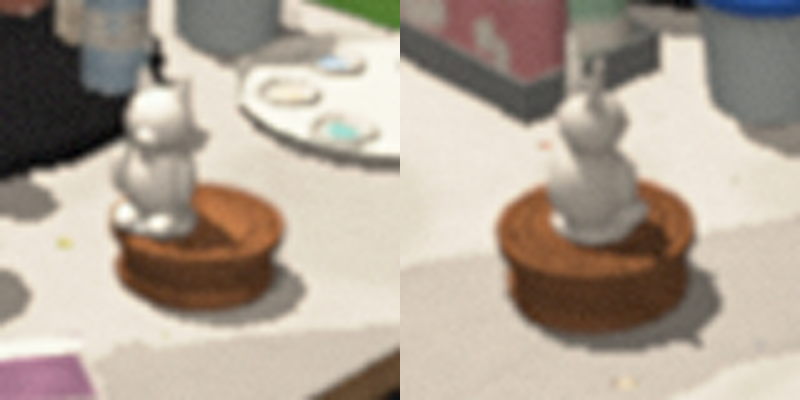

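The cat is about 8 px (roughly 17 mm) left of its stand's middle, towards +y, with its paws at the rim. The scene crop agrees. I'll put numbers on it, calibrating against the rabbit.

```bash
cat >> h.py <<'E'
def white(im,c,R):
    f=im["frame"]; hsv=cv2.cvtColor(f,cv2.COLOR_BGR2HSV); m=cv2.inRange(hsv,(0,0,70),(180,75,255))
    w=np.zeros_like(m); cv2.circle(w,c,R,255,-1); m&=w
    n,l,s,ce=cv2.connectedComponentsWithStats(m); 
    i=min(range(1,n),key=lambda i:np.hypot(*(ce[i]-c))-0.05*s[i,4]); return (l==i).astype(np.uint8)*255,s[i],ce[i]
E
python3 - <<'E'
from h import *
im=get_image("top"); s=get_image("scene")
for n,c,sc in(("cat",(385,260),(.4881,.0372)),("rab",(259,280),(.4492,.2943))):
    m,st,ce=white(im,c,21)
    (u,v),r=cv2.minEnclosingCircle(cv2.findNonZero(m))
    print(n,st,ce.round(1),(u,v),r,"circ z.05",onz(im,u,v,.052).round(4)[:2]-sc, "cent z.06",onz(im,*ce,.06)[:2]-sc)
    print(" stand px in scene",proj(s,[*sc,.03]),"axis",proj(s,[*sc,.055]), "px/m",np.hypot(*(proj(s,[sc[0],sc[1]+.01,.05])-proj(s,[*sc,.05])))*100)
g=s["frame"]; hsv=cv2.cvtColor(g,cv2.COLOR_BGR2HSV)
m=cv2.inRange(hsv,(0,0,70),(180,70,255))
for v in range(234,256,2): print(v,"".join("%4d/%3d"%(hsv[v,x,1],hsv[v,x,2]) for x in range(338,366,2)))
T=np.array(get_image("wrist")["T"]);print(T.round(3))
E
```

```text
cat [364 239  43  43 513] [380.6 257.6] (385.0, 260.0) 21.000099182128906 circ z.05 [-0.0008  0.0021] cent z.06 [0.00363417 0.01189885]
 stand px in scene [359.42456759 249.90883611] axis [359.98215595 240.02264297] px/m 374.6160009127192
rab [249 271  20  17 233] [258.2 279.1] (258.6588134765625, 279.48236083984375) 9.981660842895508 circ z.05 [ 0.0002 -0.0012] cent z.06 [ 0.00088699 -0.00109653]
 stand px in scene [265.01439504 285.55375743] axis [264.6385409  274.60450283] px/m 475.739890663852
234   20/ 25  30/ 17  51/ 20  28/ 82  35/131  33/233  35/214  37/153  34/148  36/129  34/129  32/136  36/221  23/234
236   53/ 24  40/ 82  34/174  31/211  35/154  34/127  33/132  34/119  36/119  37/118  34/134  36/176  26/235  25/233
238   35/167  35/229  33/229  33/202  36/207  34/159  32/144  35/166  36/158  33/146  34/178  25/237  25/233  25/231
240   29/232  28/230  36/204  32/173  34/228  35/226  34/182  36/193  34/172  34/179  35/169  26/234  26/234  28/229
242   26/231  31/230  37/191  35/154  34/207  36/215  33/191  33/183  34/166  31/173  41/151  42/228  32/226  30/228
244   28/227  27/232  37/212  36/141  32/167  36/184  32/178  34/175  36/157  35/162  68/138 132/162 123/164 110/174
246   25/231  21/235  27/233  57/205  41/138  34/151  33/162  34/164  36/142  30/144 100/140 159/175 156/173 158/161
248   23/236  22/236  53/217  12/241  26/194  30/128  32/136  33/145  37/130  33/116 104/130 158/173 158/187 159/181
250   24/236  24/236  58/206  15/243  34/226  37/150  26/199  27/226  34/163  27/121  42/115 149/116 156/176 157/190
252   25/235  26/238  67/153  42/133  30/153  26/199  33/231  31/227  37/158  34/148  60/111 162/ 96 160/105 160/143
254   25/235  27/235  47/188 158/ 89 147/134 115/144  86/122  47/108  74/ 97  87/ 94 144/ 92 162/ 93 152/ 97 170/ 90
[[ 0.403  0.871  0.281  0.175]
 [ 0.915 -0.383 -0.125  0.605]
 [-0.001  0.307 -0.952  0.383]
 [ 0.     0.     0.     1.   ]]
```

Call:
jog_arm([
  [-1,-3.5,-2.7,0,-1],
  [-1,-7,-5.4,0,-2],
  [-1,-10.5,-8,0,-3],
  [-1,-14,-10.7,0,-4],
  [-1,-17.5,-13.4,0,-5],
  [-1,-21,-16,0,-6],
  [-1,-24.5,-18.7,0,-7],
  [-1,-28,-21.4,0,-7],
  [-1,-31.5,-24,0,-7],
  [-1,-35,-26.7,0,-7],
  [-1,-38.5,-29.4,0,-7],
  [-1,-40.7,-31,0,-7],
])

```text
clock: 1.55
position: [0.5006, 0.1211, 0.227]
tool_rot: [0.001, 0.147, 0.989, -0.0]
force: [0.7, 1.3, 0.5]
gripper_width: 0.0019
grip_force: 0.0
```

Call:
jog_arm([
  [-1,0,0,1,0],
  [-1,0,0,3,0],
  [-1,0,0,4,0],
  [-1,0,0,4,0],
])

```text
clock: 1.95
position: [0.498, 0.1251, 0.1853]
tool_rot: [-0.001, 0.145, 0.989, -0.001]
force: [-0.0, -1.1, 0.7]
gripper_width: 0.0003
grip_force: 0.0
```

Run:
```python
from h import *
o=get_obs();print({k:np.round(o[k],4).tolist() for k in("clock","position","tool_rot","force","gripper_width")})
im=get_image("wrist");f=im["frame"].copy();cv2.imwrite("pics/w1.png",f)
print(np.round(im["T"],3).tolist(),proj(im,[.4881,.0372,.03]),proj(im,[*o["position"]]))
```

```text
{'clock': 1.95, 'position': [0.498, 0.1251, 0.1853], 'tool_rot': [-0.0013, 0.1448, 0.9895, -0.0006], 'force': [-0.0064, -1.1241, 0.6702], 'gripper_width': 0.0003}
[[0.287, 0.912, 0.291, 0.419], [0.958, -0.273, -0.089, 0.148], [-0.002, 0.305, -0.952, 0.342], [0.0, 0.0, 0.0, 1.0]] [237.59500945 241.49796654] [326.83584156 301.72755929]
```

View pics/w1.png

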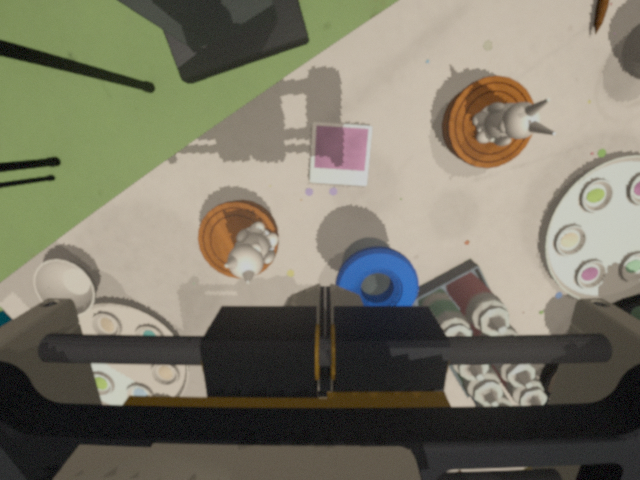

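The wrist view has the cat's stand at (238,240) with the cat at about (255,248), the pot at (377,280) and the rabbit at (500,123). I need to know the fingers' shape before touching anything.

Run:
```python
from h import *
im=get_image("wrist");s=get_image("scene")
print(K(im),im["cx"],im["cy"])
p=get_obs()["position"]; u,v=proj(s,p).astype(int);print("tcp in scene",u,v)
for z in(.03,.06,.09):print(z,proj(s,p+[0,0,z]))
a=cv2.resize(s["frame"][v-75:v+25,u-50:u+50],(400,400),interpolation=cv2.INTER_CUBIC)
b=cv2.resize(im["frame"][200:290,195:285],(400,400),interpolation=cv2.INTER_CUBIC)
cv2.imwrite("pics/c3.png",np.hstack([a,b]))
```

```text
334.22242548014765 324.6873394901085 243.42661026561933
tcp in scene 325 189
0.03 [325.81454633 175.79259576]
0.06 [326.137707  161.6898814]
0.09 [326.46899288 147.23160391]
```

View pics/c3.png

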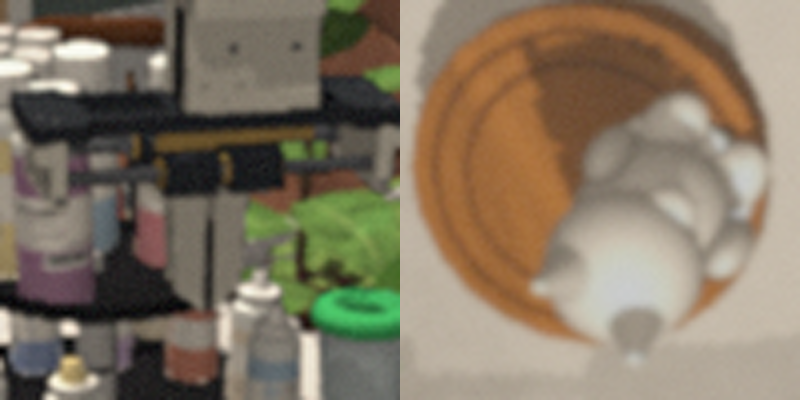

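Run:
```python
from h import *
for n in("top","wrist"):
    im=get_image(n);h=cv2.cvtColor(im["frame"],cv2.COLOR_BGR2HSV);m=cv2.inRange(h,(105,150,60),(125,255,255))
    m[:,:300]=0;m[:,430:]=0; 
    if n=="top": m[:200]=0;m[260:]=0
    (u,v),r=cv2.minEnclosingCircle(cv2.findNonZero(m));print(n,u,v,r,onz(im,u,v,.068).round(4))
    # cat stand
    if n=="wrist": _,e=stand(im,(238,240),48);print(e,onz(im,*e[0],.03).round(4))
o=get_obs();R=np.array([[0,0]]);a,b=o["tool_rot"][1:3];X=np.array([2*a*a-1,2*a*b]);Y=np.array([2*a*b,2*b*b-1])
d=np.array([.4881,.0372])+.066*Y-o["position"][:2];print(X,Y,d@X,d@Y,o["position"])
```

```text
top 314.0 233.0 6.324655532836914 [0.5408 0.1819 0.068 ]
wrist 376.0955505371094 284.37884521484375 39.46395492553711 [0.5564 0.1557 0.068 ]
((237.6234893798828, 235.82562255859375), (76.83081817626953, 80.63382720947266), 106.90446472167969) [0.4853 0.039  0.03  ]
[-0.95790127  0.28709776] [0.28709776 0.95790045] -0.014171652936938308 -0.02160425528269801 [0.49967595 0.12518484 0.18747443]
```

Call:
jog_arm([
  [-1,-0.7,-1,1,0],
  [-1,-1.3,-1.9,3,0],
  [-1,-1.3,-1.9,6,0],
  [-1,-1.3,-1.9,9,0],
  [-1,-1.3,-1.9,11,0],
  [-1,-1.3,-1.9,12.5,0],
  [-1,-1.3,-1.9,13.6,0],
  [-1,-1.3,-1.9,14.2,0],
  [-1,-1.3,-1.9,14.3,0],
  [-1,-1.3,-1.9,14.3,0],
  [-1,-1.3,-1.9,14.3,0],
])

```text
clock: 3.3
position: [0.5068, 0.1029, 0.0444]
tool_rot: [0.001, 0.145, 0.989, 0.0]
force: [-0.2, -0.8, 0.1]
gripper_width: 0.0002
grip_force: 0.0
```

Run:
```python
from h import *
o=get_obs();print({k:np.round(o[k],4).tolist() for k in("clock","position","tool_rot","force")})
im=get_image("wrist");s=get_image("scene");f=im["frame"].copy()
print(proj(im,[.487,.038,.03]),proj(im,o["position"]))
a=cv2.resize(s["frame"][190:290,310:410],(400,400),interpolation=cv2.INTER_CUBIC)
cv2.imwrite("pics/c4.png",np.hstack([a,cv2.resize(f[100:400,60:360],(400,400))]))
```

```text
{'clock': 3.3, 'position': [0.5068, 0.1029, 0.0444], 'tool_rot': [0.0006, 0.1454, 0.9894, 0.0003], 'force': [-0.1535, -0.838, 0.1428]}
[206.86527427 288.95127452] [326.81759273 301.73100674]
```

View pics/c4.png

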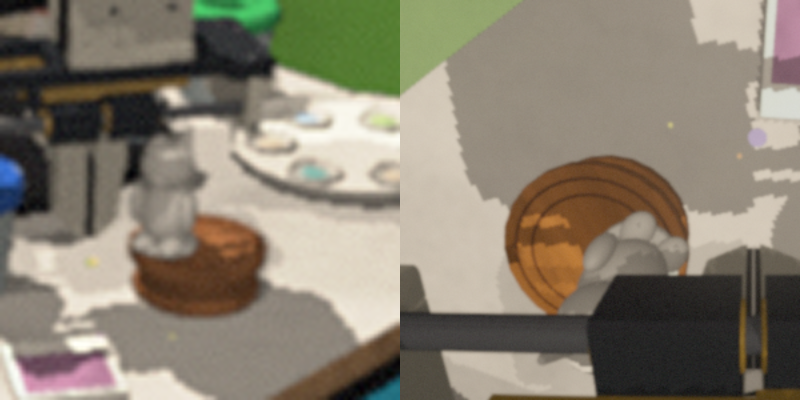

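The scene view shows the shut fingers just left of the cat, with the palm clear above its ears. The wrist view puts the cat's near paw at about (277,285), roughly 8 mm short of the finger. I'll push slowly.

Call:
jog_arm([
  [-1,0,-0.2,0,0],
  [-1,0,-0.4,0,0],
  [-1,0,-0.5,0,0],
  [-1,0,-0.6,0,0],
  [-1,0,-0.7,0,0],
  [-1,0,-0.8,0,0],
  [-1,0,-0.9,0,0],
  [-1,0,-1.0,0,0],
  [-1,0,-1.1,0,0],
  [-1,0,-1.2,0,0],
  [-1,0,-1.3,0,0],
  [-1,0,-1.4,0,0],
])

```text
clock: 4.6
position: [0.5023, 0.0894, 0.0438]
tool_rot: [0.0, 0.145, 0.989, 0.0]
force: [0.4, 0.4, -0.1]
gripper_width: 0.0002
grip_force: 0.3
```

Call:
jog_arm([
  [-1,0,-0.1,0,0],
  [-1,0,-0.2,0,0],
  [-1,0,-0.3,0,0],
  [-1,0,-0.4,0,0],
  [-1,0,-0.5,0,0],
  [-1,0,-0.6,0,0],
  [-1,0,-0.7,0,0],
  [-1,0,-0.7,0,0],
])

```text
clock: 5.4
position: [0.5002, 0.0825, 0.0437]
tool_rot: [-0.0, 0.145, 0.989, -0.0]
force: [-0.4, 0.6, 0.9]
gripper_width: 0.0005
grip_force: 0.2
```

Run:
```python
from h import *
o=get_obs();print({k:np.round(o[k],4).tolist() for k in("clock","position","tool_rot","force")})
im=get_image("wrist");s=get_image("scene");f=im["frame"].copy()
print(proj(im,[.487,.038,.03]))
a=cv2.resize(s["frame"][190:290,310:410],(400,400),interpolation=cv2.INTER_CUBIC)
cv2.imwrite("pics/c5.png",np.hstack([a,cv2.resize(f[180:380,160:360],(400,400))]))
```

```text
{'clock': 5.4, 'position': [0.5002, 0.0825, 0.0437], 'tool_rot': [-0.0, 0.1455, 0.9894, -0.0], 'force': [-0.3775, 0.6434, 0.891]}
[244.31677549 290.34755891]
```

View pics/c5.png

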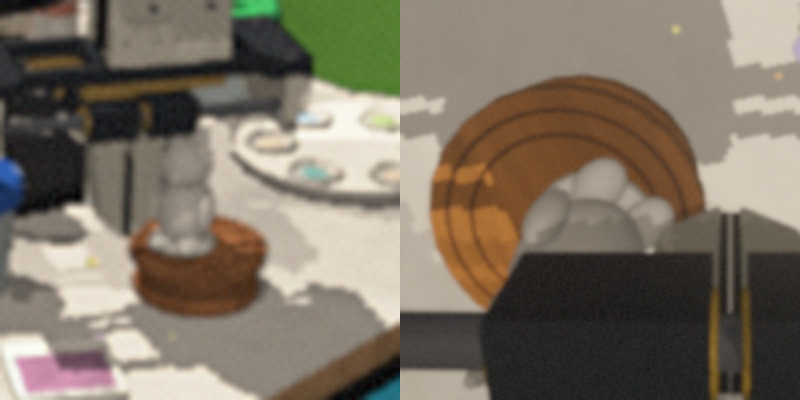

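The cat stands upright and has slid about 12 mm inwards, with the finger touching its paw. I'll push 6 mm more, back off and lift to check.

Call:
jog_arm([
  [-1,0,-0.1,0,0],
  [-1,0,-0.2,0,0],
  [-1,0,-0.3,0,0],
  [-1,0,-0.4,0,0],
  [-1,0,-0.5,0,0],
  [-1,0,-0.6,0,0],
  [-1,0,-0.6,0,0],
  [-1,0,-0.4,0,0],
  [-1,0,0.3,0,0],
  [-1,0,1.2,0,0],
  [-1,0,1.9,0,0],
  [-1,0,2.0,0,0],
])

```text
clock: 6.7
position: [0.5064, 0.1036, 0.0437]
tool_rot: [0.0, 0.144, 0.99, 0.0]
force: [-0.4, -0.2, 0.2]
gripper_width: 0.0005
grip_force: 0.0
```

Call:
jog_arm([
  [-1,0,0,-1,0],
  [-1,0,0,-4,0],
  [-1,0,0,-8,0],
  [-1,0,0,-11,0],
  [-1,0,0.5,-13.5,0],
  [-1,0,1,-14.3,0],
  [-1,0,1,-14.3,0],
  [-1,0,1,-14.3,0],
])

```text
clock: 7.5
position: [0.5082, 0.1112, 0.186]
tool_rot: [-0.001, 0.145, 0.989, -0.0]
force: [-0.5, -0.7, -0.5]
gripper_width: 0.0006
grip_force: 0.0
```

Run:
```python
from h import *
o=get_obs();print({k:np.round(o[k],4).tolist() for k in("clock","position","tool_rot","force")})
im=get_image("wrist");s=get_image("top");f=im["frame"].copy()
u,v=proj(im,[.487,.038,.03]);print(u,v); _,e=stand(im,(int(u),int(v)),48);print(e)
u,v=int(u),int(v)
a=cv2.resize(s["frame"][228:292,353:417],(400,400),interpolation=cv2.INTER_CUBIC)
cv2.imwrite("pics/c6.png",np.hstack([a,cv2.resize(f[v-50:v+50,u-50:u+50],(400,400),interpolation=cv2.INTER_CUBIC)]))
```

```text
{'clock': 7.5, 'position': [0.5082, 0.1112, 0.186], 'tool_rot': [-0.0005, 0.1452, 0.9894, -0.0003], 'force': [-0.5396, -0.749, -0.5336]}
247.49652235688063 226.2818812950124
((247.28054809570312, 224.86842346191406), (77.98063659667969, 81.71076202392578), 125.71206665039062)
```

View pics/c6.png

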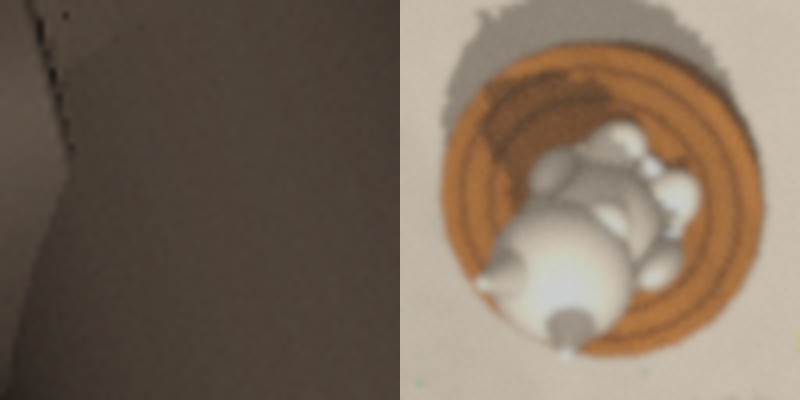

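The cat stands upright, well inside the rings. Its paws reach (703,195) in the crop and the ring centre is at about (602,198), so a few mm of +y offset remain. I'll view it from straight above to settle that.

Call:
jog_arm([
  [-1,0,0,-2,0],
  [-1,-1,-1,-4,0],
  [-1,-3,-3,-5,0],
  [-1,-5,-5,-5,0],
  [-1,-7,-6.5,-5,0],
  [-1,-8.5,-7.4,-5,0],
  [-1,-8.5,-7.4,-5,0],
  [-1,-8.5,-7.4,-5,0],
])

```text
clock: 8.4
position: [0.5683, 0.0161, 0.2356]
tool_rot: [-0.001, 0.146, 0.989, -0.0]
force: [-0.1, 0.1, -0.4]
gripper_width: 0.0005
grip_force: 0.0
```

Run:
```python
from h import *
im=get_image("wrist");s=get_image("scene");f=im["frame"]
print(np.round(im["T"],3)[:3,3],np.round(im["T"],3)[:2,:2].tolist())
U=proj(im,[.4875,.038,.03]); u,v=U.astype(int); _,e=stand(im,(int(u),int(v)),48);print(U,e,onz(im,*e[0],.03).round(4))
c=cv2.resize(f[v-45:v+45,u-45:u+45],(540,540),interpolation=cv2.INTER_CUBIC);cv2.imwrite("pics/c7.png",c)
print("per mm z",proj(im,[.4875,.038,.05])-U,"px/m",np.hypot(*(proj(im,[.4875,.048,.03])-U))*100)
h=cv2.cvtColor(s["frame"],cv2.COLOR_BGR2HSV).astype(int)
print(proj(s,[.4875,.038,.03]),proj(s,[.4875,.038,.05]))
for y in range(238,258,2): print(y,[ (x) for x in range(335,385) if h[y,x,1]<70 and h[y,x,2]>60])
```

```text
[0.489 0.039 0.392] [[0.289, 0.912], [0.957, -0.275]]
[323.72974231 135.44361369] ((322.2040710449219, 135.34852600097656), (74.92076110839844, 78.08000183105469), 174.12307739257812) [0.487  0.0365 0.03  ]
per mm z [-0.08259442 -0.08068594] px/m 970.1740622308977
[359.28847903 250.0874739 ] [359.73301989 242.18908045]
238 [336, 337, 338, 339, 340, 341, 342, 343, 344, 345, 346, 347, 348, 349, 350, 351, 352, 353, 354, 355, 356, 357, 358, 359, 360, 361, 362, 363, 364, 365, 366, 367, 368, 369, 370, 371, 372, 373, 374, 375, 376, 377, 378, 379, 380, 381, 382, 383, 384]
240 [335, 336, 337, 338, 339, 340, 341, 342, 343, 344, 345, 346, 347, 348, 349, 350, 351, 352, 353, 354, 355, 356, 357, 358, 359, 360, 361, 362, 363, 364, 365, 366, 367, 368, 369, 370, 371, 372, 373, 374, 375, 376, 377, 378, 379, 380, 381, 382, 383, 384]
242 [335, 336, 337, 338, 339, 340, 341, 342, 343, 344, 345, 346, 347, 348, 349, 350, 351, 352, 353, 354, 355, 356, 357, 358, 359, 360, 361, 362, 363, 364, 365, 366, 367, 368, 369, 370, 371, 372, 373, 374, 375, 376, 377, 378, 379, 380, 381, 382, 383, 384]
244 [335, 336, 337,
[... 375 characters left out ...]
 380, 381, 382, 383, 384]
248 [335, 336, 337, 338, 339, 340, 341, 342, 350, 351, 352, 353, 354, 355, 356, 357, 358, 359, 360, 361, 362, 363, 364, 365, 375, 376, 377, 378, 379, 380, 381, 382, 383, 384]
250 [335, 336, 337, 338, 339, 340, 341, 350, 351, 352, 353, 354, 355, 356, 357, 358, 359, 360, 361, 362, 363, 364, 365, 376, 377, 378, 379, 380, 381, 382, 383, 384]
252 [335, 336, 337, 338, 339, 340, 341, 352, 353, 354, 355, 356, 357, 358, 359, 360, 361, 362, 363, 364, 377, 378, 379, 380, 381, 382, 383, 384]
254 [335, 336, 337, 338, 339, 340, 341, 342, 376, 377, 378, 379, 380, 381, 382, 383, 384]
256 [335, 336, 337, 338, 339, 340, 341, 342, 343, 375, 376, 377, 378, 379, 380, 381, 382, 383, 384]
```

View pics/c7.png

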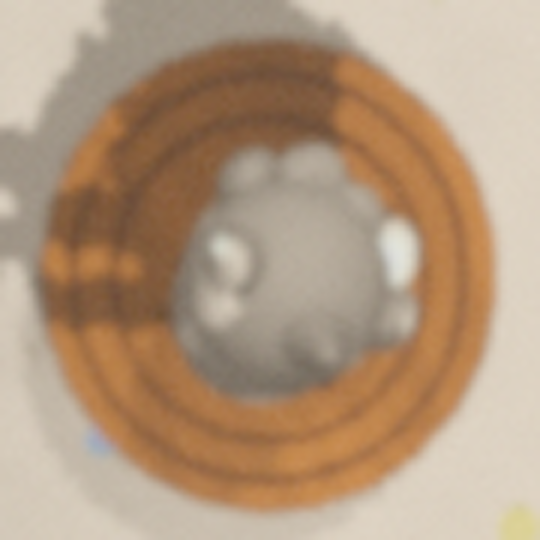

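From straight above, the rim spans (42–495, 38–508), so its centre is (268,273). The cat spans (172–422, 140–405), so its centre is (297,272). It is still about 4–5 mm off along tool +y with nothing sideways, and the scene profile says about 3 mm. I'll give one more 4 mm tap along the same line.

Call:
jog_arm([
  [-1,2,2,0,0],
  [-1,5,4,0,0],
  [-1,8,5.5,0,0],
  [-1,8.5,6.4,2,0],
  [-1,8.5,6.4,5,0],
  [-1,8.5,6.4,9,0],
  [-1,8.5,6.4,13,0],
  [-1,8.5,6.4,16,0],
  [-1,8.5,6.4,18,0],
  [-1,8.5,6.4,19.3,0],
  [-1,8.5,6.4,19.3,0],
  [-1,8.5,6.4,19.3,0],
])

```text
clock: 9.7
position: [0.5062, 0.1023, 0.0444]
tool_rot: [0.0, 0.145, 0.989, 0.0]
force: [0.5, 0.2, 0.4]
gripper_width: 0.0008
grip_force: 0.0
```

Call:
jog_arm([
  [-1,0,-0.5,0,0],
  [-1,0,-1.1,0,0],
  [-1,0,-1.6,0,0],
  [-1,0,-2.0,0,0],
  [-1,0,-2.3,0,0],
  [-1,0,-2.4,0,0],
  [-1,0,-2.5,0,0],
  [-1,0,-2.6,0,0],
  [-1,0,-2.7,0,0],
  [-1,0,-2.8,0,0],
  [-1,0,-2.9,0,0],
  [-1,0,-3.0,0,0],
])

```text
clock: 10.9
position: [0.4974, 0.0732, 0.0437]
tool_rot: [0.0, 0.145, 0.989, 0.0]
force: [0.2, 1.0, 0.4]
gripper_width: 0.0002
grip_force: 0.3
```

Call:
jog_arm([
  [-1,0,0,0,0],
  [-1,0,0.2,0,0],
  [-1,0,0.8,0,0],
  [-1,0,1.6,0,0],
  [-1,0,2.5,0,0],
  [-1,0,2.9,-1,0],
  [-1,0,3,-4,0],
  [-1,0,3,-8,0],
  [-1,0,3,-12,0],
  [-1,0,3,-16,0],
  [-1,0,3,-19,0],
  [-1,0,3,-19.3,0],
])

```text
clock: 12.1
position: [0.5081, 0.1026, 0.2415]
tool_rot: [0.003, 0.145, 0.989, 0.002]
force: [0.5, 0.6, -0.6]
gripper_width: 0.0003
grip_force: 0.0
```

Call:
jog_arm([
  [-1,-2,-2,0,0],
  [-1,-5,-4,0,0],
  [-1,-7.5,-5.5,0,0],
  [-1,-8.5,-6.4,0,0],
  [-1,-8.5,-6.4,0,0],
  [-1,-8.5,-6.4,0,0],
])

```text
clock: 12.7
position: [0.5681, 0.0172, 0.2363]
tool_rot: [-0.001, 0.145, 0.989, 0.0]
force: [-1.3, 0.6, -1.1]
gripper_width: 0.0005
grip_force: 0.0
```

Run:
```python
from h import *
im=get_image("wrist");s=get_image("scene");f=im["frame"]
U=proj(im,[.4875,.038,.03]); u,v=U.astype(int); _,e=stand(im,(int(u),int(v)),48);print(U,e)
c=cv2.resize(f[v-45:v+45,u-45:u+45],(540,540),interpolation=cv2.INTER_CUBIC);cv2.imwrite("pics/c8.png",c)
h=cv2.cvtColor(s["frame"],cv2.COLOR_BGR2HSV).astype(int)
for y in range(246,256,2):
    L=[x for x in range(335,385) if h[y,x,1]<70 and h[y,x,2]>60]; print(y,[(a,b) for a,b in zip(L,L[1:]) if b-a>1])
```

```text
[322.68680457 135.74522767] ((321.2200622558594, 135.65689086914062), (74.80725860595703, 77.83515167236328), 175.16136169433594)
246 [(344, 354), (365, 372)]
248 [(342, 351), (366, 375)]
250 [(341, 351), (367, 376)]
252 [(341, 354), (366, 377)]
254 [(342, 376)]
```

View pics/c8.png

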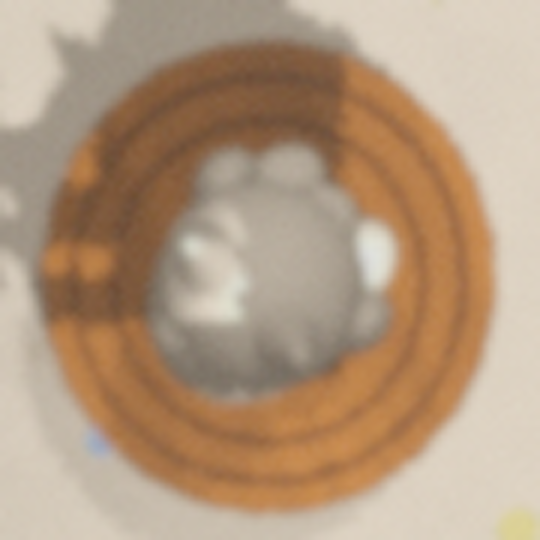

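The cat now spans (148–398, 142–404), so its centre is (273,273) against the stand's (268,273). It is within about 1 mm and upright. I'll take the hand further away and hand in.

Call:
jog_arm([
  [-1,0,0,-2,0],
  [-1,3,2,-5,0],
  [-1,6,5,-7,0],
  [-1,8,8,-7,0],
  [-1,8,8,-7,0],
  [-1,8,8,-7,0],
])

```text
clock: 13.4
position: [0.5144, 0.1174, 0.3068]
tool_rot: [-0.0, 0.143, 0.99, 0.0]
force: [0.5, -0.8, -0.3]
gripper_width: 0.0004
grip_force: 0.0
```

```bash
python3 -c "
from plant import *
print(close_job())"
```

```text
the job is handed in; nothing more can be done
None
```

The cat stands upright within about 1 mm of the middle of its stand by the last overhead wrist view; the hand is clear and the job is handed in at 13.4 s, though no verdict came back.

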